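# Tuck the soap box flap under its lip

## Task

Close the grey soap box: with the fingertips push its raised flap over and down into the box, then, keeping it pressed down, push it along until its free edge is tucked fully home beneath the retaining lip, and let go so that the lip holds it. Only push the flap: do not pinch it or force it hard, and do not move or lift the bottle, tumbler, soap holder or comb.

Things in the scene. Friction and masses are not known exactly. Their poses are not given: they have to be found in the camera images.
- case: Grey plastic soap box on its back, stuck to the ledge, open upward: 115 mm long (its x, -55 to +60), 100 wide (y, +-50), side walls 50 high, 3 thick, hinge-side wall 44 high. Origin: on the ledge, z up; +x points from hinge side to lip side, the way the flap folds over and then slides. Hinge line along y at x -45, z 46 mm. A soap bar inside tops out 19 mm above the ledge.
- lip_edge (a point): Middle of the retaining lip's lower inner edge, at x 43, y 0, z 50 mm of the box. The lip is a fixed bar across the box, x 43 to 60 mm, underside 50 and top 54 mm above the ledge. The flap's edge passes beneath it only if the flap is folded level (flap 0 or just below) before it is slid; slid too early, the flap lands on top of the lip.
- flap (a joint): Hinge angle of the flap (rad): 0 level over the box, pi/2 upright; range -0.12 (a little down into the box) to 1.95. Starts near upright. A weak spring (0.035 N m/rad about 1.5 rad, friction 0.012 N m) lifts it when let go, unless its edge is under the lip; then it rests against the lip at about 0.03. Holding it level takes 1 to 2 N near the step.
- runner (a joint): Slide of the flap and its hinge pins in slots along the box's +x (m): 0 at the start, 0.014 fully home. Stiff: sliding takes about 4 N and it stays where it is left. With the flap level, at 0 its edge is 6 mm short of the lip, at 0.014 it lies 8 mm beneath it.
- hinge (a point): Middle of the flap's hinge line; it slides with the runner.
- step (a point): Foot of the step on the flap's outer face, centre line, 56 mm from the hinge line. Axes: x from hinge to free edge, z out of the outer face (up when level). The step is an 8 mm high square face across the whole flap, facing the hinge, for the fingertip to push against; behind it a ridge slopes down to the flap face 71 mm from the hinge. Between hinge and step the face is plain.
- flap_edge (a point): Middle of the flap's free edge, 82 mm from the hinge line. The flap is 88 mm wide; its outer face lies 2 mm off the hinge line's plane.
- flap_skin: Outer plate of the flap, 3 mm thick, with the step; origin on the hinge line, axes as step. The fingers push this.
- flap_lining: Inner plate of the flap, 2 mm thick, on the underside of the outer plate and 3 mm short of its edges; origin on the hinge line. Fingers pressing on the outer plate and this one at once are pinching the flap.
- bottle: Small closed glass bottle, 44 mm across, 95 mm high, loose, upright, beside the box; origin under its centre.
- tumbler: Steel tumbler, 68 mm across the rim, 95 mm high, loose, upright, beside the box; origin under its centre.
- soap_holder: Green hard silicone soap holder, 80 x 110 x 14 mm, loose, flat on the ledge beyond the lip side; origin under its centre.
- comb: Wooden hair comb, 150 mm long (its x), 35 mm wide, 7 mm thick, loose, flat on the ledge beyond the lip side; origin under its middle.
Mind the look-alikes: they are no part of the job. What is shaped like the case but purple is not meant.

How it is judged:
At the end, for the whole second after the job is handed in: The flap lies level (hinge angle under 0.07 rad) and at rest with its edge at least 4 mm beneath the lip (slid at least 10 of 14 mm), held by the lip alone; bottle and tumbler upright, and all four other things within 15 mm of where they stood (value of joint flap below 0.07 rad and value of joint runner above 0.01 m and velocity of joint flap between -0.05 and 0.05 rad/s and angle between each of bottle, tumbler's own z axis and vertical below 0.1 rad and distance of each of bottle, tumbler, soap_holder, comb from where it was at the start of the episode below 0.015 m); the robot touches nothing.
It fails at once if the flap is pinched: fingers press on its outer and inner plates at once (contact force between the fingers and flap_skin above 0.5 N and contact force between the fingers and flap_lining above 0.5 N).
It fails at once if the box or flap is forced (over 30 N) (contact force between any of the fingers, the arm and case above 30 N).
It fails at once if the bottle is moved, lifted or tipped (distance of bottle from where it was at the start of the episode above 0.015 m or angle between bottle's own z axis and vertical above 0.3 rad).
It fails at once if the tumbler is moved, lifted or tipped (distance of tumbler from where it was at the start of the episode above 0.015 m or angle between tumbler's own z axis and vertical above 0.3 rad).
It fails at once if the soap holder or comb is moved or lifted (distance of any of soap_holder, comb from where it was at the start of the episode above 0.015 m).
It also fails if it takes over 42 s, if anything falls off the work surface, if the arm or the gripper's body presses on something with over 40 N, if the wrist force passes 120 N, or if a joint passes its speed limit or range.

## Robot

A 6-joint arm with a two-finger parallel gripper is mounted at the origin on the work surface. World frame = base frame: x ahead of the robot, y to its left, z up, the work surface at z = 0. Lengths are in m, angles in rad, forces in N, time in s.
With the tool pointing down it reaches from about 0.325 to 0.75 m from the base axis. Payload 7.6 kg.
Tool frame: the origin (TCP) lies between the finger pads; the fingertips stand 14 mm ahead of it and the grasp point (between the pads) lies 5 mm behind it; z points along the fingers, y is the line along which they close (so a half turn about z gives the same grasp; the last joint's range is limited). The gripper opens to 85 mm and grips with 20 to 120 N. Pads are 22 mm wide; open, the fingers measure 114 mm over their backs; the gripper's body (76 mm by 85 mm) begins 54 mm behind the grasp point. The pads swing forward as they close: fully open they stand 13 mm farther back than shut.
Start: joints at [1.172, 0.052, 1.401, -0, 1.689, -0.07], TCP at [0.17, 0.497, 0.245] pointing down, gripper open.
Joint ranges: [-2.9, 2.9], [-0.91, 2.17], [0.12, 2.37], [-1.06, 4.2], [0.26, 2.73], [-2.93, 2.93]. Speed limits (rad/s): [2.57, 2.57, 3.01, 3.14, 3.14, 3.14].

## Interface

Orientations are given as [roll, pitch, yaw] about the fixed x, y, z axes, in that order (R = Rz(yaw) Ry(pitch) Rx(roll)).
In Python, from bench import r gives the robot as it stands.
- The arm moves only by the shell command python3 -m jog 'ROWS' [OPENING] [FORCE]. ROWS is JSON, a list of rows, each an object with "offset": the shift along the world's x, y, z in m, a list of three; "twist": the turn, a rotation vector about the world's x, y, z in rad, a list of three. In form: [{"offset": [x, y, z], "twist": [ax, ay, az]}, ...]. A call has 1 to 5 rows; each row shifts and turns the commanded pose from where the row before left it; what a row does not reach is not made up. A row lasts 1/12 s, in which the tool goes at most 41.7 mm and 7.16 degrees, less where a joint would pass 70% of its speed; a pose out of reach is approached as far as the arm can. A call with a gripper value outside its range is refused whole. OPENING is the opening, from -1 (shut) to 1 (fully open), set as the call begins (- or left out, the last holds). The fingers move at their own pace and stop on an object; FORCE is the grip in N (left out, the last holds). Time passes only in rows, so rows that do not move let the fingers close. It gives the time, the measured TCP pose, the force, the opening and the grip force at its end, in the units of the state.
- r.get_obs(): the state, without advancing time (a new reading comes with each control period).
- r.snapshot(name): name is "scene" or "top" or "wrist"; returns a dict with "frame" (480x640x3 uint8, red, green, blue), "depth" (480x640 float32, m along the optical axis (not along the pixel's ray), 0 where there is no reading), "fx", "fy", "cx", "cy" (pixels), "position" and "orientation" of the camera in the world. Camera axes: x right, y down, z forward; pixel columns grow to the right and rows downward; lengths in m; the calibration is good to about 2 mm. A picture is of the moment at which its call begins.
- r.job_done(): hands the job in; it is judged then, once.
The state is a dict: "t": time; "joint_pos": joint angles; "qvel": joint speeds; "effort": joint torques, N m; "tool_pos": TCP position; "tcp_rot": TCP orientation; "contact_force": force on the tool from outside, world axes, zero at the start; "torque": the same for the moment, N m; "opening": finger opening in m; "grasp_force": force on a finger pad.
Only numpy, scipy, OpenCV 4.12 (cv2) and the standard library are available. Lean on these libraries where they do the work, as an engineer would, in place of code of your own. Each camera call takes 0.05 s, during which the arm holds its last target. There are 200 camera calls.

## Working session

There is one attempt and no reset: what is moved stays moved. The work goes in short steps, Python scripts to look and compute and a shell command to move; the robot and the scene stay as the last step left them, time stands still between calls to the robot, and variables do not carry over. Pictures are saved under pics/ and viewed, at most 10 in all, crops included, and the job is handed in when it is done.

```bash
mkdir -p pics; cat > h.py <<'E'
import numpy as np, cv2
from bench import r
from scipy.spatial.transform import Rotation as R
def rot(o):
    o=np.array(o,float)
    if o.shape==(3,3): return o
    if o.shape==(3,): return R.from_euler('xyz',o).as_matrix()
    return R.from_quat(o).as_matrix()
def cloud(s):
    d=s['depth']; v,u=np.mgrid[:480,:640]
    p=np.stack([(u-s['cx'])/s['fx']*d,(v-s['cy'])/s['fy']*d,d],-1)
    return p@rot(s['orientation']).T+np.array(s['position'])
E
python3 - <<'E'
from h import *
import pickle
print(r.get_obs())
for n in ['scene','top']:
    s=r.snapshot(n); cv2.imwrite(f'pics/{n}0.png',s['frame'][...,::-1]); pickle.dump(s,open(n+'0.pkl','wb'))
    print(n,s['position'],s['orientation'],s['fx'])
E
```

```text
{'t': 0.0, 'joint_pos': array([ 1.17167994e+00,  5.28266298e-02,  1.40174198e+00, -7.11978499e-06,
        1.68858106e+00, -7.02993890e-02]), 'qvel': array([-0.00022746,  0.00074385, -0.00108725,  0.00098621, -0.00193812,
       -0.00046733]), 'effort': array([-1.46038387e-04, -3.81649017e+01, -3.60189235e+01, -1.51043542e-05,
        6.00188971e-03, -9.93736847e-06]), 'tool_pos': array([0.16940589, 0.49662212, 0.244469  ]), 'tcp_rot': array([-3.14003899e+00, -1.02312761e-04,  2.81277474e+00]), 'contact_force': array([-0.12437067,  0.31740603, -0.11063242]), 'torque': array([-0.02983786, -0.01300321, -0.04204278]), 'grasp_force': 0.0, 'opening': 0.08532815183772283}
scene [ 1.25499641 -0.5420365   0.60092989] [-2.16402193 -0.02161351  1.0086063 ] 467.6320239338219
top [ 0.42583829 -0.07561678  0.92100118] [-2.98681346  0.01402111 -1.5544779 ] 460.4265023397707
```

View pics/top0.png

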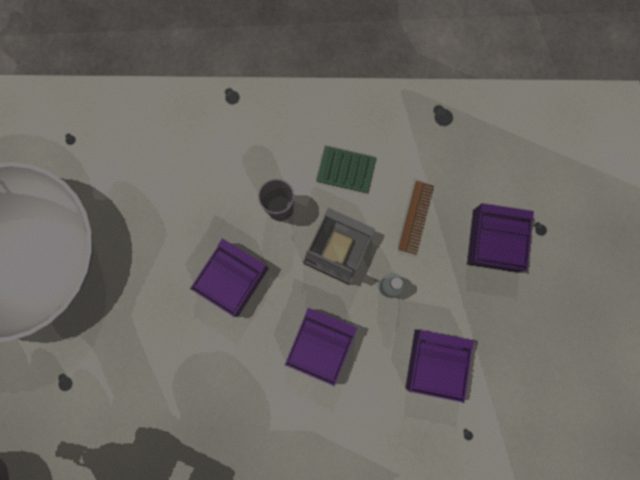

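View pics/scene0.png

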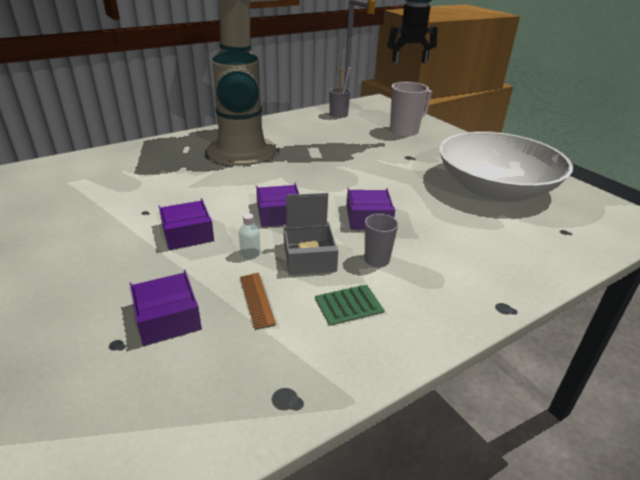

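The grey box is open, at top (340,245) and scene (310,245). The look-alikes are the purple boxes at top (230,278), (321,346), (440,365) and (502,237), so I choose the grey one. The tumbler is at top (277,198), the bottle at (393,285), the soap holder at (347,170) and the comb at (416,217). Next is a close crop.

```bash
python3 - <<'E'
from h import *
import pickle
s=pickle.load(open('top0.pkl','rb')); t=pickle.load(open('scene0.pkl','rb'))
f=s['frame'][190:310,250:410]; a=cv2.resize(f,None,fx=5,fy=5,interpolation=cv2.INTER_CUBIC)
a=np.clip(a*1.7,0,255).astype('uint8')
cv2.imwrite('pics/ctop.png',a[...,::-1])
P=cloud(s);Q=cloud(t)
np.save('P.npy',P)
# grey box region heights
g=(P[...,2]>0.02)&(P[...,2]<0.2)
m=np.zeros_like(g);m[205:290,298:380]=1
g&=m
z=P[...,2]
for v in range(200,292,5): print(v,' '.join('%3d'%(1000*z[v,u]) for u in range(295,405,5)))
for u,v in [(340,245),(277,198),(397,284),(347,170),(416,217),(360,80)]: print(u,v,P[v,u].round(4))
E
```

```text
200   0   0  -2   0  -1  -2   0  -1   0  -3  -1   0  -4  -2  -1   0  -3   0  -2   0  -2  -1
205   0   0   0  -3   0  -1   1  -3  -1  -1   0  -1   2  -1  -3  -4   0  -1   0   0  -1  -1
210  -1  -1  -1  -3   0   0  -2  53  -1   0  -1   0  -2   2  -1  -1   1  -4   0   1  -3   1
215  -1  -4   0  -2  -2  -3  55  50  51  52  55   0   0   0   0  -2  -2   0   0  -3  -1  -1
220   1   0  -1  -2  -2  -2   3   2  50  56  52  51  52  -1  -1   0  -2  -2   0  -2   3  -1
225   0  -2  -1  -1   1  48   2   4  -2   1   1  52  50  51  53  -2   0  -2  -3   2  -3  -1
230  -1   2  -2  -1   0  10   2   2   0   1   0   1   2  50  51  56  -1  -1   0   0  -1  -2
235   1   0  -2  -2  46   1   0   3  17  20  17   3   0   1   4  55   0   0   0   0   3   0
240   0   0  -3  -2  13   0   2  15  17  16  19  17   1   4   1   0   1   0  -1  -2   0   6
245   0   0   1  48   1   1   0  20  20  16  17  16   0   0  42   0  -3  -1   0  -2  -2   7
250   0  -2   0  22   1   0  18  19  18  17  18   3   1   3   0   0   0  -1  -2  -2   0  -3
255   0   0 111 115 127 125  19  15  18  18  15   0  -1   3   0  -2   0   0   0  -4  -1 
[... 156 characters left out ...]
 -1  -3  -2   0   0   0   1   0
270  -2  -1   0  -1  -2  28  44   0 105 113 118 125  50   0  -1   1   0  -2   0   0   2   0
275   0  -3   0  -3   1  -2   0  16  41   1 106 114   0   0   0   0   0  -1  -4  64  65  -3
280   0  -2  -2  -1  -1  -1   1  -2   2  12  42  47  -1  -1  -2   0  -1   7  64  71  94  94
285  -4   0   0   0   0  -1  -1   1  -4   0  -2   0   0   2   0  -1  -2  30 921  82  93  94
290  -1   0  -1  -1   1   0   0   0   0  -3   0   0  -1  -2   1  -3  -1  18  62  69  72  66
340 245 [ 0.577  -0.1129  0.0164]
277 198 [0.6739 0.0162 0.0086]
397 284 [ 0.4945 -0.2122  0.0948]
347 170 [ 0.7355 -0.1265  0.0073]
416 217 [ 0.6405 -0.2687 -0.0029]
360 80 [ 9.390e-01 -1.537e-01  3.000e-04]
```

View pics/ctop.png

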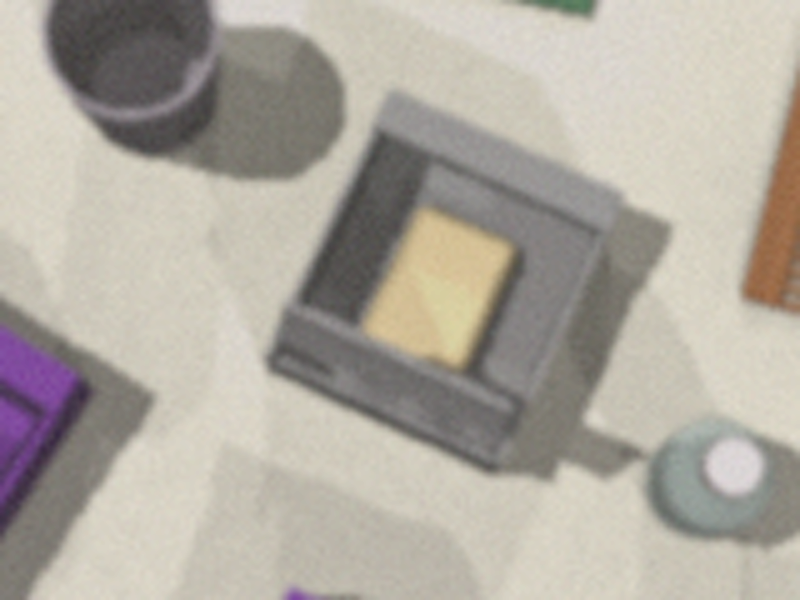

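```bash
cat >> h.py <<'E'
def ray(s,u,v,z):
    d=rot(s['orientation'])@np.array([(u-s['cx'])/s['fx'],(v-s['cy'])/s['fy'],1]); p=np.array(s['position'])
    return p+d*(z-p[2])/d[2]
E
python3 - <<'E'
from h import *
import pickle
s=pickle.load(open('top0.pkl','rb')); P=np.load('P.npy')
obj=[(60,50,54),(60,-50,54),(43,50,54),(43,-50,54),(-55,50,44),(-55,-50,44)]
pix=[(395,92),(622,192),(378,132),(602,238),(272,365),(495,468)]
W=np.array([ray(s,250+u/5,190+v/5,z/1000) for u,v,z in [(a,b,o[2]) for (a,b),o in zip(pix,obj)]])
A=np.array(obj)[:,:2]/1000.
U,S,Vt=np.linalg.svd((A-A.mean(0)).T@(W[:,:2]-W[:,:2].mean(0)))
Rm=(Vt.T@np.diag([1,np.linalg.det(Vt.T@U.T)])@U.T); o=W[:,:2].mean(0)-Rm@A.mean(0)
print('origin',o,'yaw',np.arctan2(Rm[1,0],Rm[0,0])); print(((W[:,:2]-o)@Rm-A)*1000)
# flap points & everything in box frame
B=np.concatenate([(P[...,:2]-o)@Rm,P[...,2:]],-1)*1000
m=(B[...,2]>95)&(abs(B[...,0])<90)&(abs(B[...,1])<50)
F=B[m];print('flap',F.min(0),F.max(0)); 
for z in range(98,134,5):
    q=F[abs(F[:,2]-z)<2.5]; print(z,len(q),np.median(q[:,0]) if len(q) else 0,q[:,1].min() if len(q) else 0,q[:,1].max() if len(q) else 0)
# tall objects near
for n,(zl,zh) in dict(high=(60,140)).items():
    k=(B[...,2]>zl)&(B[...,2]<zh)&(abs(B[...,0])<200)&(abs(B[...,1])<200)
    nn,l,st,c=cv2.connectedComponentsWithStats(k.astype('uint8'))
    for i in range(1,nn):
        if st[i,4]>20: q=B[l==i]; print(c[i],st[i,4],q.min(0).round(),q.max(0).round(), P[l==i].mean(0).round(3))
E
```

```text
origin [ 0.56749412 -0.10885843] yaw -0.4202655819351495
[[ 0.26529822 -1.96826758]
 [ 1.02823992  2.64406902]
 [ 0.14228435 -2.64097786]
 [-1.56859446  2.31940588]
 [ 0.05444854 -3.24181766]
 [ 0.07832342  2.8875882 ]]
flap [-52.00604362 -41.03247461 100.57321324] [-37.91400149  46.31640504 130.32352394]
98 0 0 0 0
103 37 -51.30450420440746 -40.91240975461865 45.447803210088075
108 90 -49.54309818715203 -40.13353781852248 45.680891041970916
113 99 -46.68700950048635 -41.03247460645258 46.212860391709704
118 72 -44.500279898543596 -39.41314569420369 46.3164050354449
123 61 -39.778461319753205 -38.610325632212415 45.48935780821005
128 89 -41.81148302635095 -40.98624233028368 46.16004381178257
133 0 0 0 0
[275.18637275 194.67935872] 499 [ -2. 112.  60.] [ 65. 178.  98.] [0.66  0.012 0.083]
[328.08705357 263.48883929] 448 [-52. -41. 101.] [-38.  46. 130.] [ 0.527 -0.088  0.116]
[393.39832869 284.04456825] 359 [ -42. -142.   60.] [  -3. -103.   98.] [ 0.496 -0.209  0.076]
```

Box pose: origin (0.567, −0.109), yaw −0.42. The corner residuals are at most 3 mm, and the flap measures 87 mm wide with its top at 130 mm, all consistent with the sizes given. I'll move behind the hinge side with the fingers shut.

```bash

python3 -m jog '[{"offset":[0.01,-0.02,0],"twist":[0,0,-0.09]},{"offset":[0.016,-0.029,0],"twist":[0,0,0]},{"offset":[0.016,-0.029,0],"twist":[0,0,0]},{"offset":[0.016,-0.029,0],"twist":[0,0,0]},{"offset":[0.016,-0.029,0],"twist":[0,0,0]}]' -1 20
python3 -m jog '[{"offset":[0.016,-0.029,0],"twist":[0,0,0]},{"offset":[0.016,-0.029,0],"twist":[0,0,0]},{"offset":[0.016,-0.029,0],"twist":[0,0,0]},{"offset":[0.016,-0.029,0],"twist":[0,0,0]},{"offset":[0.016,-0.029,0],"twist":[0,0,0]}]'
python3 -m jog '[{"offset":[0.016,-0.029,0],"twist":[0,0,0]},{"offset":[0.016,-0.029,0],"twist":[0,0,0]},{"offset":[0.016,-0.029,0],"twist":[0,0,0]},{"offset":[0.016,-0.029,0],"twist":[0,0,0]},{"offset":[0.016,-0.029,0],"twist":[0,0,0]}]'
python3 -m jog '[{"offset":[0.018,-0.029,0],"twist":[0,0,0]},{"offset":[0.018,-0.029,0],"twist":[0,0,0]},{"offset":[0.018,-0.029,0],"twist":[0,0,0]},{"offset":[0.018,-0.01,0],"twist":[0,0,0]},{"offset":[0,0,0],"twist":[0,0,0]}]'
cat >> h.py <<'E'
O=np.array([0.5675,-0.1089]);YAW=-0.4203
RB=np.array([[np.cos(YAW),-np.sin(YAW)],[np.sin(YAW),np.cos(YAW)]])
def box(p): # world -> box mm
    p=np.asarray(p); return np.concatenate([(p[...,:2]-O)@RB,p[...,2:]],-1)*1000
def rep():
    o=r.get_obs(); print('t',o['t'],'tcp box',box(o['tool_pos']).round(1),'rot',o['tcp_rot'].round(3),'F box',(np.r_[o['contact_force'][:2]@RB,o['contact_force'][2]]).round(2),'open',o['opening'])
    return o
E
python3 - <<'E'
from h import *
o=rep()
s=r.snapshot('scene'); cv2.imwrite('pics/s1.png',cv2.resize(s['frame'][60:320,180:500,::-1],None,fx=2.3,fy=2.3))
w=r.snapshot('wrist'); cv2.imwrite('pics/w1.png',w['frame'][...,::-1])
B=box(cloud(s)); m=(abs(B[...,0]+85)<80)&(abs(B[...,1])<90)&(B[...,2]>135)&(B[...,2]<400)
q=B[m]; print(len(q))
for z in range(200,300,5):
    k=q[abs(q[:,2]-z)<2.5]
    if len(k): print(z,len(k),k.min(0).round(),k.max(0).round())
E
```

```text
t: 0.52
tool_pos: [0.2437, 0.3594, 0.2448]
tcp_rot: [-3.141, -0.0, 2.723]
contact_force: [1.1, 0.9, 0.3]
opening: 0.0256
grasp_force: 0.0
t: 0.93
tool_pos: [0.3238, 0.2143, 0.2451]
tcp_rot: [-3.142, -0.0, 2.723]
contact_force: [0.9, -0.4, -0.3]
opening: -0.0001
grasp_force: 0.0
t: 1.35
tool_pos: [0.4038, 0.0693, 0.2451]
tcp_rot: [3.142, -0.0, 2.723]
contact_force: [1.0, -0.1, 0.2]
opening: 0.0002
grasp_force: 0.0
t: 1.77
tool_pos: [0.4769, -0.0285, 0.2441]
tcp_rot: [-3.141, -0.001, 2.719]
contact_force: [0.7, 1.0, 0.1]
opening: 0.0
grasp_force: 0.0
t 1.7667 tcp box [-115.5   36.4  244.1] rot [-3.141e+00 -1.000e-03  2.719e+00] F box [0.24 1.19 0.14] open 3.6720210215263315e-05
2891
225 1 [-109.   33.  227.] [-109.   33.  227.]
230 7 [-109.   30.  230.] [-102.   42.  232.]
235 20 [-110.   26.  233.] [-97.  49. 237.]
240 29 [-121.   24.  238.] [-99.  49. 242.]
245 31 [-121.   23.  243.] [-98.  49. 247.]
250 33 [-111.   23.  248.] [-99.  50. 252.]
255 33 [-110.   23.  253.] [-100.   50.  257.]
260 33 [-110.   23.  258.] [-101.   50.  262.]
265 34 [-112.   23.  263.] [-100.   51.  267.]
270 38 [-115.   17.  268.] [-99.  60. 272.]
275 70 [-124.    6.  273.] [-99.  67. 277.]
280 87 [-126.    2.  278.] [-98.  73. 282.]
285 103 [-127.   -2.  283.] [-98.  75. 287.]
290 79 [-130.   -4.  288.] [-97.  81. 292.]
295 92 [-129.  -10.  293.] [-93.  83. 297.]
```

View pics/s1.png

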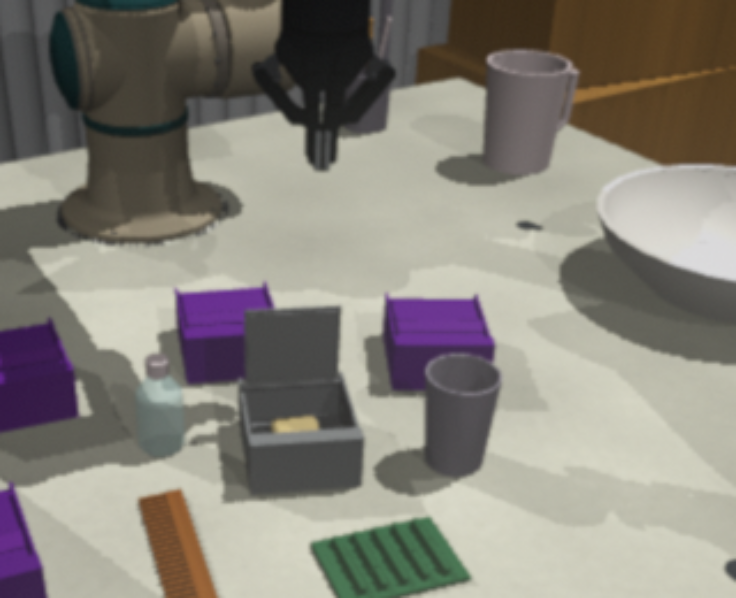

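The shut fingers are above and behind the box at crop (320,165). The tip measures about 230 mm high, which is TCP −14 as stated, and the flap is upright. Next I centre on the flap, descend behind it and check.

```bash

python3 -m jog '[{"offset":[0.006,-0.022,0],"twist":[0,0,0]},{"offset":[0.0065,-0.023,0],"twist":[0,0,0]},{"offset":[0,0,0],"twist":[0,0,0]},{"offset":[0,0,-0.02],"twist":[0,0,0]},{"offset":[0,0,-0.025],"twist":[0,0,0]}]' >/dev/null
python3 -m jog '[{"offset":[0,0,-0.025],"twist":[0,0,0]},{"offset":[0,0,-0.025],"twist":[0,0,0]},{"offset":[0,0,-0.025],"twist":[0,0,0]},{"offset":[0,0,-0.015],"twist":[0,0,0]},{"offset":[0,0,-0.01],"twist":[0,0,0]}]' >/dev/null
python3 -m jog '[{"offset":[0,0,0],"twist":[0,0,0]},{"offset":[0,0,0],"twist":[0,0,0]},{"offset":[0,0,0],"twist":[0,0,0]}]' >/dev/null
python3 - <<'E'
from h import *
rep()
s=r.snapshot('scene'); B=box(cloud(s))
q=B[(abs(B[...,0])<90)&(abs(B[...,1])<60)&(B[...,2]>8)]
k=q[(q[:,2]>49)&(q[:,2]<60)&(q[:,0]>20)]; print('lip',k.min(0),k.max(0),np.median(k,0))
for z in range(55,135,6):
    k=q[(abs(q[:,2]-z)<3)&(q[:,0]<0)&(q[:,0]>-65)]; 
    if len(k): print(z,len(k),np.median(k[:,0]).round(1),k[:,1].min().round(1),k[:,1].max().round(1))
E
```

```text
t 2.95 tcp box [-87.5   2.6 101.9] rot [3.141e+00 2.000e-03 2.723e+00] F box [0.46 0.69 0.24] open -0.0001710727141279614
lip [ 23.49603391 -46.68679556  49.02489067] [68.97668667 52.92071898 54.89645325] [59.80707813  3.44227055 52.12095463]
55 75 -36.1 -40.6 46.5
61 98 -35.9 -40.6 46.7
67 93 -36.0 -40.7 46.5
73 100 -35.8 -40.6 45.4
79 98 -35.5 -40.6 45.5
85 100 -35.4 -40.6 47.1
91 101 -35.4 -40.5 47.6
97 98 -35.3 -40.3 47.3
103 105 -34.9 -40.9 46.8
109 101 -35.1 -40.3 46.6
115 105 -34.8 -40.1 46.0
121 117 -35.2 -40.3 45.8
127 75 -36.5 -40.2 45.7
```

```bash

python3 - <<'E'
from h import *
import pickle
s=pickle.load(open('scene0.pkl','rb')); B=box(cloud(s)); print('ground',np.median(B[330:360,100:140,2]))
q=B[(abs(B[...,0])<90)&(abs(B[...,1])<70)]
k=q[(q[:,2]>10)&(q[:,2]<45)&(q[:,0]>50)&(abs(q[:,1])<40)]; print('front wall',len(k),np.median(k[:,0]),np.polyfit(k[:,1],k[:,0],1))
k=q[(q[:,2]>10)&(q[:,2]<48)&(q[:,0]>40)]; print('y ext',np.percentile(k[:,1],[1,99]))
k=q[(q[:,2]>51)&(q[:,2]<57)&(q[:,0]>30)]; print('lip top x',np.percentile(k[:,0],[2,50,98]))
k=q[(q[:,2]>60)&(q[:,2]<125)&(abs(q[:,0]+40)<20)&(abs(q[:,1])<38)]; print('flap',len(k),np.polyfit(k[:,1],k[:,0],1),k[:,2].max())
k=q[(q[:,2]>10)&(q[:,2]<22)&(abs(q[:,0])<30)&(abs(q[:,1])<38)];print('soap',np.percentile(k,[3,50,97],axis=0))
v,u=np.mgrid[205:290,270:350]
for uu in (300,315,325): print([tuple(B[v_,uu].round().astype(int)) for v_ in range(225,275,3)])
E
```

```text
ground -1.3835162751611452
front wall 538 66.149919087243 [-2.05800079e-04  6.61303437e+01]
y ext [-46.84984938  52.14907294]
lip top x [48.43451223 59.39836728 67.63528538]
flap 948 [-3.46590081e-03 -3.52689951e+01] 124.91443450435169
soap [[-2.33369657e+01 -1.71204699e+01  1.40293665e+01]
 [-1.05602416e+01  2.68292193e+00  1.70260253e+01]
 [ 1.74247788e-02  2.27909682e+01  1.92479935e+01]]
[(np.int64(-36), np.int64(-11), np.int64(51)), (np.int64(-36), np.int64(-11), np.int64(43)), (np.int64(-45), np.int64(-9), np.int64(29)), (np.int64(-45), np.int64(-9), np.int64(22)), (np.int64(-45), np.int64(-9), np.int64(13)), (np.int64(-45), np.int64(-9), np.int64(6)), (np.int64(-17), np.int64(-13), np.int64(17)), (np.int64(-6), np.int64(-14), np.int64(17)), (np.int64(53), np.int64(-21), np.int64(52)), (np.int64(62), np.int64(-22), np.int64(51)), (np.int64(68), np.int64(-23), np.int64(48)), (np.int64(65), np.int64(-23), np.int64(39)), (np.int64(65), np.int64(-23), np.int64(31)), (np.int64(65), np.int64(-23), np.int64(24)), (np.int64(68), np.int64(-23), np.int64(18)), (np.int64(65), np.int64(-22
[... 856 characters left out ...]
nt64(-46), np.int64(46), np.int64(33)), (np.int64(-46), np.int64(47), np.int64(25)), (np.int64(-47), np.int64(47), np.int64(16)), (np.int64(-46), np.int64(47), np.int64(9)), (np.int64(-47), np.int64(48), np.int64(0)), (np.int64(-29), np.int64(45), np.int64(4)), (np.int64(-22), np.int64(44), np.int64(1)), (np.int64(60), np.int64(28), np.int64(53)), (np.int64(65), np.int64(28), np.int64(49)), (np.int64(67), np.int64(27), np.int64(43)), (np.int64(66), np.int64(28), np.int64(35)), (np.int64(65), np.int64(28), np.int64(27)), (np.int64(67), np.int64(28), np.int64(21)), (np.int64(63), np.int64(29), np.int64(10)), (np.int64(66), np.int64(29), np.int64(5)), (np.int64(69), np.int64(29), np.int64(-1))]
```

The two cameras differ by about 6 mm in x, so I plan with that margin and verify by force and view. First push: start tilting the flap.

```bash

python3 -m jog '[{"offset":[0.01,-0.0045,0],"twist":[0,0,0]},{"offset":[0.01,-0.0045,0],"twist":[0,0,0]},{"offset":[0.01,-0.0045,0],"twist":[0,0,0]},{"offset":[0.01,-0.0045,-0.001],"twist":[0,0,0]},{"offset":[0.01,-0.0045,-0.001],"twist":[0,0,0]}]' >/dev/null
python3 -m jog '[{"offset":[0,0,0],"twist":[0,0,0]},{"offset":[0,0,0],"twist":[0,0,0]}]' >/dev/null
python3 - <<'E'
from h import *
rep()
s=r.snapshot('scene'); cv2.imwrite('pics/s2.png',cv2.resize(s['frame'][140:300,230:420,::-1],None,fx=3.5,fy=3.5))
B=box(cloud(s));q=B[(abs(B[...,0])<80)&(abs(B[...,1]-30)<12)&(B[...,2]>60)&(B[...,2]<140)]
p=np.polyfit(q[:,0],q[:,2],1);print('flap line',p,'angle',np.arctan(p[0]),q.min(0),q.max(0))
E
```

```text
t 3.5833 tcp box [-32.8   2.   99. ] rot [3.141e+00 1.000e-03 2.723e+00] F box [ 0.01 -0.16  0.61] open -0.00031869314570089194
flap line [ -0.21425703 100.37663563] angle -0.21106590509249146 [-42.26642168  18.00596308  60.06536273] [  8.06809751  41.76103724 139.99529212]
```

View pics/s2.png

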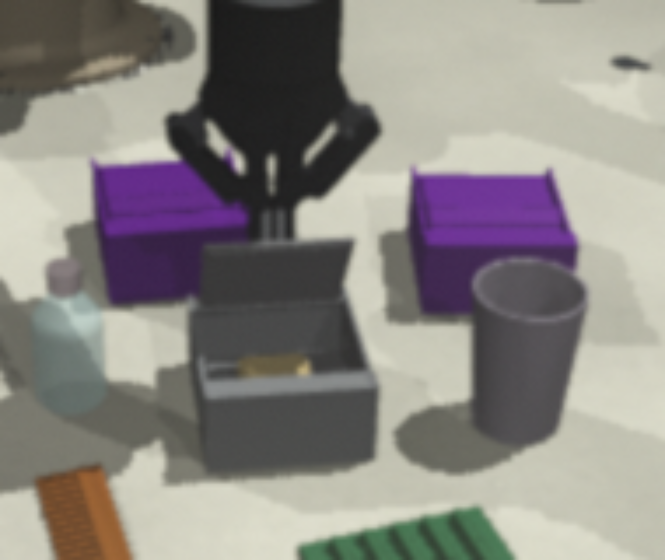

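The flap top edge, crop (275,245), is tilting forward with the finger behind it. I continue the arc down.

```bash

python3 -m jog '[{"offset":[0.005,-0.0022,-0.004],"twist":[0,0,0]},{"offset":[0.005,-0.0022,-0.004],"twist":[0,0,0]},{"offset":[0.0035,-0.0016,-0.0055],"twist":[0,0,0]},{"offset":[0.0035,-0.0016,-0.006],"twist":[0,0,0]},{"offset":[0.0028,-0.0013,-0.0085],"twist":[0,0,0]}]' >/dev/null
python3 -m jog '[{"offset":[0,0,0],"twist":[0,0,0]},{"offset":[0,0,0],"twist":[0,0,0]}]' >/dev/null
python3 -c "from h import *;rep()"
python3 -m jog '[{"offset":[0.0006,-0.0002,-0.003],"twist":[0,0,0]},{"offset":[0.0006,-0.0003,-0.003],"twist":[0,0,0]},{"offset":[0,0,-0.003],"twist":[0,0,0]},{"offset":[0,0,0],"twist":[0,0,0]},{"offset":[0,0,0],"twist":[0,0,0]}]' >/dev/null
python3 - <<'E'
from h import *
rep()
s=r.snapshot('scene'); cv2.imwrite('pics/s3.png',cv2.resize(s['frame'][170:290,240:400,::-1],None,fx=5,fy=5))
B=box(cloud(s))-[6,2.7,-1.5];q=B[(B[...,0]>-35)&(B[...,0]<36)&(abs(abs(B[...,1])-32)<10)&(B[...,2]>35)&(B[...,2]<80)]
for x in range(-35,62,5):
    k=B[(abs(B[...,0]-x)<2.5)&(abs(abs(B[...,1])-31)<10)&(B[...,2]>10)&(B[...,2]<90)]
    if len(k): print(x,len(k),k[:,2].mean().round(1),k[:,2].std().round(1))
E
```

```text
t 4.2167 tcp box [-12.    1.7  69.2] rot [-3.141e+00 -2.000e-03  2.723e+00] F box [-0.28  0.16  0.36] open -0.00012791289552501823
t 4.6333 tcp box [-10.1   1.9  61.4] rot [3.141 0.    2.723] F box [-0.27 -0.27  1.42] open 0.0002740054171800551
-35 23 47.3 0.8
-30 24 47.3 1.0
-25 25 47.4 0.9
-20 32 47.1 1.0
-15 17 47.1 1.1
-10 27 47.0 1.1
-5 29 46.8 1.1
0 14 47.2 0.9
10 10 54.0 0.6
15 43 53.2 1.8
20 46 50.8 1.8
25 53 47.7 2.0
30 25 46.4 1.5
35 2 47.6 0.2
40 4 52.6 0.5
45 19 53.5 1.0
50 32 54.0 1.0
55 45 47.3 11.8
60 331 33.1 13.1
```

View pics/s3.png

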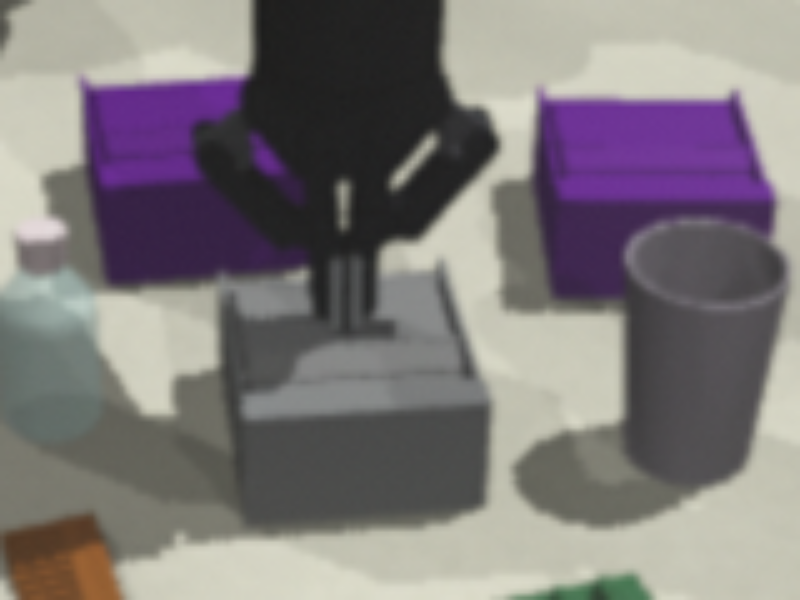

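The flap lies level: face at 47 mm, edge 46, below the lip at about crop (370,385). The box front is at crop (365,460) and the finger is short of the step. I press 1.5 mm more and slide forward until the step is felt.

```bash

python3 -m jog '[{"offset":[0,0,-0.0015],"twist":[0,0,0]},{"offset":[0.0027,-0.0012,0],"twist":[0,0,0]},{"offset":[0.0027,-0.0012,0],"twist":[0,0,0]},{"offset":[0.0018,-0.0008,0],"twist":[0,0,0]},{"offset":[0,0,0],"twist":[0,0,0]}]' >/dev/null
python3 -c "from h import *;rep()"
for i in 1; do python3 -m jog '[{"offset":[0.0018,-0.0008,0],"twist":[0,0,0]},{"offset":[0,0,0],"twist":[0,0,0]}]' >/dev/null; done
python3 -c "from h import *;rep()"
python3 -m jog '[{"offset":[0.0018,-0.0008,0],"twist":[0,0,0]},{"offset":[0,0,0],"twist":[0,0,0]}]' >/dev/null
python3 -c "from h import *;rep()"
python3 -m jog '[{"offset":[0.0018,-0.0008,0],"twist":[0,0,0]},{"offset":[0,0,0],"twist":[0,0,0]}]' >/dev/null
python3 -c "from h import *;rep()"
python3 -m jog '[{"offset":[0.0018,-0.0008,0],"twist":[0,0,0]},{"offset":[0,0,0],"twist":[0,0,0]}]' >/dev/null
python3 -c "from h import *;rep()"
```

```text
t 5.1 tcp box [-1.8  1.9 59.8] rot [3.141 0.    2.723] F box [1.2  0.43 1.27] open -0.00014333040202899958
t 5.2667 tcp box [-0.   1.9 59.8] rot [3.142 0.    2.723] F box [ 0.05 -0.93  0.39] open -0.0002421647194002706
t 5.4333 tcp box [ 1.9  1.9 59.8] rot [3.142 0.    2.723] F box [-0.07  0.55  0.91] open -8.55460667992631e-05
t 5.6 tcp box [ 3.8  1.9 59.8] rot [3.142 0.    2.723] F box [0.63 0.81 1.18] open 8.006191870224072e-05
t 5.7667 tcp box [ 5.4  2.  59.6] rot [ 3.142e+00 -1.000e-03  2.723e+00] F box [-1.99 -0.16  1.29] open -0.00011088703088158121
```

The step is felt at x≈5. I push on 14 mm in small steps, watching the force.

```bash

python3 -m jog '[{"offset":[0.0018,-0.0008,0],"twist":[0,0,0]},{"offset":[0.0018,-0.0008,0],"twist":[0,0,0]},{"offset":[0,0,0],"twist":[0,0,0]}]' >/dev/null
python3 -c "from h import *;rep()"
python3 -m jog '[{"offset":[0.0018,-0.0008,0],"twist":[0,0,0]},{"offset":[0.0018,-0.0008,0],"twist":[0,0,0]},{"offset":[0,0,0],"twist":[0,0,0]}]' >/dev/null
python3 - <<'E'
from h import *
rep()
s=r.snapshot('scene'); cv2.imwrite('pics/s4.png',cv2.resize(s['frame'][190:280,260:380,::-1],None,fx=6,fy=6))
B=box(cloud(s))-[6,2.7,-1.5]
for x in range(-35,62,5):
    k=B[(abs(B[...,0]-x)<2.5)&(abs(abs(B[...,1])-31)<10)&(B[...,2]>10)&(B[...,2]<90)]
    if len(k): print(x,len(k),k[:,2].mean().round(1),k[:,2].std().round(1))
E
```

```text
t 6.0167 tcp box [ 9.5  2.  59.6] rot [ 3.142e+00 -1.000e-03  2.723e+00] F box [-3.59 -0.04  1.68] open 7.781090230413438e-05
t 6.2667 tcp box [13.7  1.9 59.7] rot [3.141 0.    2.723] F box [-2.79 -0.06  1.09] open 0.0004499701940763296
-35 30 47.8 1.5
-30 21 47.6 0.7
-25 29 47.2 1.2
-20 22 47.1 1.0
-15 30 46.8 1.0
-10 29 46.2 1.1
-5 28 45.7 1.5
0 29 45.9 1.3
5 25 45.4 1.2
10 19 45.5 1.0
15 1 46.8 0.0
20 9 51.3 0.3
25 43 50.9 1.8
30 52 49.0 1.8
35 7 47.9 1.0
45 27 53.6 0.8
50 28 54.0 1.0
55 37 50.7 8.0
60 335 33.0 13.2
```

View pics/s4.png

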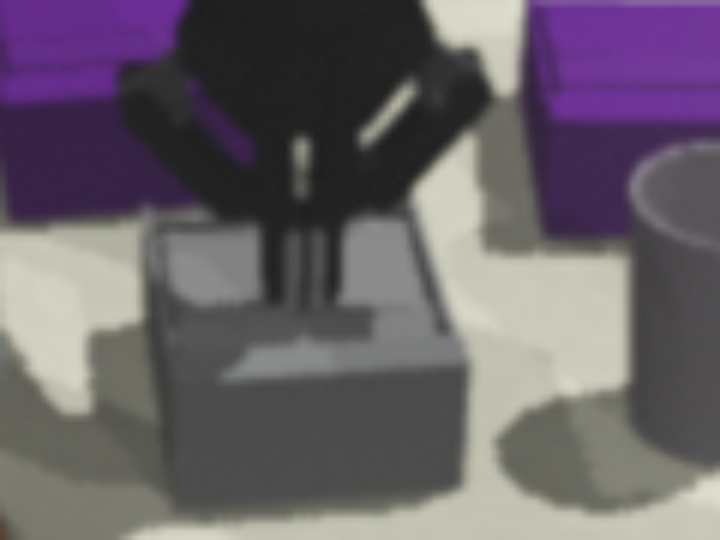

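The flap is sliding with its edge under the lip bar at crop (310,370). It is tilted slightly down (θ≈−0.05), and the ridge has moved about 8 mm. I push on to the stop.

```bash

python3 -m jog '[{"offset":[0.0018,-0.0008,0],"twist":[0,0,0]},{"offset":[0.0014,-0.0006,0],"twist":[0,0,0]},{"offset":[0,0,0],"twist":[0,0,0]}]' >/dev/null
python3 -c "from h import *;rep()"
python3 -m jog '[{"offset":[0.0009,-0.0004,0],"twist":[0,0,0]},{"offset":[0,0,0],"twist":[0,0,0]}]' >/dev/null
python3 -c "from h import *;rep()"
python3 -m jog '[{"offset":[0.0009,-0.0004,0],"twist":[0,0,0]},{"offset":[0,0,0],"twist":[0,0,0]}]' >/dev/null
python3 -c "from h import *;rep()"
```

```text
t 6.5667 tcp box [17.2  2.  59.8] rot [3.142 0.    2.723] F box [-2.64  0.25  0.46] open -0.0002286127776812127
t 6.7333 tcp box [18.1  2.  59.8] rot [3.142 0.    2.723] F box [-3.54 -0.26  0.9 ] open -0.00044412988424680493
t 6.9 tcp box [18.7  2.  59.7] rot [ 3.142e+00 -1.000e-03  2.723e+00] F box [-4.57 -0.01  2.24] open -0.00018085871589216187
```

```bash

python3 -m jog '[{"offset":[0.0005,-0.0002,0],"twist":[0,0,0]},{"offset":[0,0,0],"twist":[0,0,0]}]' >/dev/null
python3 -c "from h import *;rep()"
python3 -m jog '[{"offset":[0.0005,-0.0002,0],"twist":[0,0,0]},{"offset":[0,0,0],"twist":[0,0,0]}]' >/dev/null
python3 -c "from h import *;rep()"
```

```text
t 7.0667 tcp box [18.7  2.  59.4] rot [-3.141e+00 -2.000e-03  2.723e+00] F box [-6.39 -0.54  1.6 ] open 0.00026144310706354784
t 7.2333 tcp box [18.8  2.  59.2] rot [-3.141 -0.004  2.723] F box [-8.63  0.01  2.42] open 0.00031029659219244547
```

That is the end stop: force is up to 8.6 N with no travel. I back off the step and lift.

```bash

python3 -m jog '[{"offset":[-0.0018,0.0008,0],"twist":[0,0,0]},{"offset":[-0.0018,0.0008,0.002],"twist":[0,0,0]},{"offset":[0,0,0.006],"twist":[0,0,0]},{"offset":[0,0,0.02],"twist":[0,0,0]},{"offset":[0,0,0.03],"twist":[0,0,0]}]' >/dev/null
python3 -m jog '[{"offset":[-0.01,0.004,0.03],"twist":[0,0,0]},{"offset":[-0.02,0.008,0.03],"twist":[0,0,0]},{"offset":[-0.025,0.011,0.02],"twist":[0,0,0]},{"offset":[-0.025,0.011,0],"twist":[0,0,0]},{"offset":[0,0,0],"twist":[0,0,0]}]' >/dev/null
python3 -m jog '[{"offset":[0,0,0],"twist":[0,0,0]},{"offset":[0,0,0],"twist":[0,0,0]},{"offset":[0,0,0],"twist":[0,0,0]},{"offset":[0,0,0],"twist":[0,0,0]},{"offset":[0,0,0],"twist":[0,0,0]}]' >/dev/null
python3 - <<'E'
from h import *
rep()
s=r.snapshot('scene'); cv2.imwrite('pics/s5.png',cv2.resize(s['frame'][170:320,220:420,::-1],None,fx=4,fy=4))
B=box(cloud(s))-[6,2.7,-1.5]
for x in range(-35,62,5):
    k=B[(abs(B[...,0]-x)<2.5)&(abs(B[...,1])<40)&(B[...,2]>10)&(B[...,2]<90)]
    if len(k): print(x,len(k),k[:,2].mean().round(1),k[:,2].std().round(1))
E
```

```text
t 8.4833 tcp box [-70.4   0.4 197.4] rot [-3.142e+00 -1.000e-03  2.722e+00] F box [-0.66  0.54 -0.73] open -6.761758135270892e-05
-35 6 47.2 0.4
-30 49 48.0 0.9
-25 53 47.9 1.1
-20 39 47.9 0.9
-15 52 48.1 1.1
-10 47 48.5 1.1
-5 48 48.7 1.0
0 53 48.5 1.1
5 45 48.7 1.0
10 48 49.0 1.0
15 8 50.0 0.6
20 1 55.1 0.0
25 36 56.5 1.2
30 92 55.7 1.8
35 88 53.7 1.9
40 44 52.9 1.1
45 52 53.7 0.9
50 53 53.9 0.9
55 75 49.5 9.3
60 692 33.2 13.4
```

View pics/s5.png

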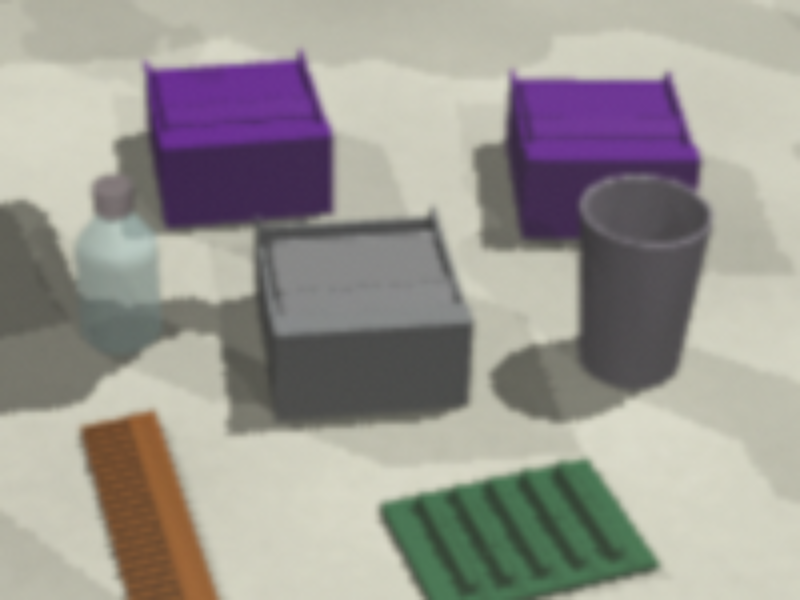

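The flap at crop (360,280) stays shut with its edge under the lip, at θ≈0.03. The robot is clear, and the bottle, tumbler, comb and holder are untouched.

```bash
python3 -c "from bench import r;print(r.job_done())"
```

```text
the job is handed in; nothing more can be done
None
```

The grey soap box is closed: the flap was pushed to its end stop and now rests at about 0.03 rad under the lip with the robot clear; the job was handed in at about 8.5 s and no verdict was shown.

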